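# Set out the vacuum pods and the rail blank on the router console

### The job

Set up the router console: stand the round pod on the seat next to the end stop, the long pod on the seat next to the vacuum union, lying square across the console, and the square pod on the middle seat between them, each centred on its seat. Then lay the wooden blank on top of all three pods, centred and lengthwise along the console, and finally stand the tool setter upright on the blank, above the square pod.

Things in the scene. Friction and masses are not known exactly. Their poses are not given: they have to be found in the camera images.
- console: fixed aluminium beam on the table, 370 x 110 x 20 mm (x, y, z). Origin: centre of its underside; x along its length, y across, z up. On it are three equal black rubber seat pads, each 72 (x) x 104 (y) x 3 mm, centred at x = -95, 0 and +95 mm (y = 0); their tops are 23 mm above the origin. Its yaw on the table differs from start to start by up to about 0.2 rad
- end_stop: fixed stop on one end of the console (either end, it differs from start to start): a dark steel foot 24 x 60 x 14 mm with an upright bright steel pin 20 mm in diameter, 64 mm high in all. Origin: centre of its underside, on the console's midline at x = +165 or -165 mm in the console's frame, so 70 mm from the centre of the nearest seat; its underside is 20 mm above the console's
- vacuum_union: fixed small round black fitting with a brass nipple on the other end of the console, 24 mm in diameter, 26 mm high. Origin: centre of its underside, on the console's midline 165 mm from the middle of the console, so 70 mm from the centre of the nearest seat
- round_pod: loose round vacuum pod: grey cylinder 56 mm in diameter with a black rubber top, 45 mm high, about 0.25 kg. Starts upright on the table. Origin: centre of its underside; z up
- square_pod: loose square vacuum pod: grey block 56 x 56 mm with a black rubber top, 45 mm high, about 0.28 kg. Starts upright on the table. Origin: centre of its underside; x and y parallel to its sides, z up
- long_pod: loose long vacuum pod: grey block 100 mm (x) x 40 mm (y) with a black rubber top, 45 mm high, about 0.3 kg. Starts upright on the table. Origin: centre of its underside; x along its length, z up
- blank: loose straight wooden rail blank, 250 mm (x) x 56 mm (y) x 26 mm (z), about 0.23 kg, lying flat on the table at the start. Origin: centre of its underside; x along its length, z up. Laid on the pods its underside is 68 mm and its top 94 mm above the console's origin
- setter: loose tool setter: bright steel upright cylinder 40 mm in diameter with a small brass button on top, straight-sided up to 40 mm, 52 mm high in all, about 0.25 kg. Starts upright on the table. Origin: centre of its underside; z up
There are look-alikes about, which are no part of the job. Leave any blue look-alike of the setter alone. What is shaped like the long_pod but blue is not meant.

How it is judged:
On the way, in this order (a step that is already met when the one before it is completed fails the run):
1. the three pods stand on their seats: round next to the end stop, square in the middle, long next to the union and square across (z of round_pod in the frame of console between 0.019 and 0.027 m and y of round_pod in the frame of console between -0.012 and 0.012 m and angle between each of round_pod, square_pod, long_pod's own z axis and vertical below 0.08 rad and horizontal distance between round_pod and end_stop between 0.058 and 0.082 m and z of square_pod in the frame of console between 0.019 and 0.027 m and y of square_pod in the frame of console between -0.012 and 0.012 m and x of square_pod in the frame of console between -0.012 and 0.012 m and z of long_pod in the frame of console between 0.019 and 0.027 m and y of long_pod in the frame of console between -0.012 and 0.012 m and angle between the x axis of long_pod and the y axis of console, either way round below 0.2 rad and horizontal distance between long_pod and vacuum_union between 0.058 and 0.082 m and contact force between each of round_pod, square_pod, long_pod and the fingers below 0.1 N), for 0.2 s.
2. the blank lies along the console on the three pods, released (z of blank in the frame of console between 0.064 and 0.072 m and x of blank in the frame of console between -0.015 and 0.015 m and y of blank in the frame of console between -0.012 and 0.012 m and angle between the x axis of blank and the x axis of console, either way round below 0.12 rad and angle between blank's own z axis and vertical below 0.05 rad and contact force between blank and the fingers below 0.1 N), for 0.2 s.
3. the setter stands on the blank above the square pod, released (z of setter in the frame of console between 0.089 and 0.099 m and horizontal distance between setter and square_pod below 0.018 m and angle between setter's own z axis and vertical below 0.08 rad and contact force between setter and the fingers below 0.1 N), for 0.2 s.
At the end, for the whole second after the job is handed in: All released, at rest, upright. Pods within 12 mm of their seats' centres along and across the console; long pod across within 0.2 rad. Blank flat on the pods, centred within 15 mm along, 12 mm across, 0.12 rad. Setter on the blank within 18 mm of the square pod's centre from above (all of step 1 and all of step 2 and all of step 3 and linear speed of each of round_pod, square_pod, long_pod, blank, setter below 0.02 m/s and angular speed of each of round_pod, square_pod, long_pod, blank, setter below 0.2 rad/s); the robot touches nothing.
It also fails if it takes over 128 s, if anything falls off the work surface, if the arm or the gripper's body presses on something with over 40 N, if the wrist force passes 120 N, or if a joint passes its speed limit or range.

### The arm

A 6-joint arm with a two-finger parallel gripper is mounted at the origin on the work surface. World frame = base frame: x ahead of the robot, y to its left, z up, the work surface at z = 0. Lengths are in m, angles in rad, forces in N, time in s.
With the tool pointing down it reaches from about 0.25 to 0.725 m from the base axis. Payload 9.7 kg.
Tool frame: the origin (TCP) lies between the finger pads; the fingertips stand tcp_to_tips ahead of it and the grasp point (between the pads) lies 2 mm behind it (tcp_to_tips is the distance from the TCP to the fingertips, in m); y points along the fingers, z is the direction in which the jaws open and shut, and the axes are right-handed (so a half turn about y gives the same grasp; the last joint's range is limited). The gripper opens to 85 mm and grips with 20 to 120 N. Pads are 22 mm wide; open, the fingers measure 114 mm over their backs; the gripper's body (76 mm by 85 mm) begins 54 mm behind the grasp point. The pads swing forward as they close: fully open they stand 13 mm farther back than shut.
Start: joints at [-1.279, 0.087, 0.176, 1.66, 0, 1.571], TCP at [0.158, -0.527, 0.248] pointing down, gripper open.
Joint ranges: [-3.13, 3.13], [-0.85, 1.81], [-1.15, 1.24], [-2.2, 2.28], [-1.44, 1.52], [-3.14, 3.14]. Speed limits (rad/s): [2.22, 2.22, 2.57, 3.14, 3.14, 3.14].

### API

Orientations are given as a unit quaternion [x, y, z, w].
In Python, from workcell import observe, grab_frame, hand_in, tcp_to_tips gives the robot as it stands. The module is installed in compiled form; this text tells all that it offers.
- The arm moves only by the tool arm_command, never from a script. Its argument "moves" is a list of rows, each a list of 3 entries, a list of its own where there are three numbers: the shift along the world's x, y, z in m, then the turn about the world's z in degrees, then the finger opening in m, from 0 to 0.0854. In form: [[[dx, dy, dz], yaw, grip], ...]. A call has 1 to 12 rows; each row shifts and turns the commanded pose from where the row before left it; what a row does not reach is not made up. A row lasts 1/8 s, in which the tool goes at most 62.5 mm and 10.7 degrees, less where a joint would pass 70% of its speed; a pose out of reach is approached as far as the arm can. A call is refused whole if a number of a shift passes 0.0625 or a number of a turn 10.7, either way. A call with a gripper value outside its range is refused whole. The fingers move at their own pace and stop on an object; "grip_force" is the grip in N (left out, the last holds). Time passes only in rows, so rows that do not move let the fingers close. It gives the time, the measured TCP pose, the force and the opening at its end, in the units of the state.
- observe(): the state, without advancing time (a new reading comes with each control period).
- grab_frame(name): name is "scene" or "side" or "wrist"; returns a dict with "img" (384x512x3 uint8, red, green, blue), "vfov" (degrees; the focal length in pixels is half the picture's height over the tangent of half this angle, whatever the lens; pixels are square), "cx", "cy" (the principal point, pixels), "extrinsics" (4x4, takes a point from world to camera coordinates). Camera axes: x right, y up, looking along -z (the intrinsics and any distortion apply to the point x, -y, -z); pixel columns grow to the right and rows downward; lengths in m; the calibration is good to about 2 mm. A picture is of the moment at which its call begins. There is no depth.
- hand_in(): hands the job in, once; it reports no verdict.
The state is a dict: "t": time; "joint_pos": joint angles; "joint_velocities": joint speeds; "joint_torque": joint torques, N m; "position": TCP position; "tcp_rot": TCP orientation; "wrist_force": force on the tool from outside, world axes, zero at the start; "moment": the same for the moment, N m; "width": opening from 0.0 (shut) to 1.0 (fully open).
Only numpy, scipy, OpenCV 4.12 (cv2) and the standard library are available. Lean on these libraries where they do the work, as an engineer would, in place of code of your own. Each camera call takes 0.05 s, during which the arm holds its last target.

## Working session

There is one attempt and no reset: what is moved stays moved. The work goes in short steps, Python scripts to look and compute and a tool call to move; the robot and the scene stay as the last step left them, time stands still between calls to the robot, and variables do not carry over. Pictures are saved under pics/ and viewed, and the job is handed in when it is done.

Besides the shell and the picture viewer there is one more tool, called after "Request:" by a JSON object that holds its "op" and its "data", one argument or row to a line. arm_command: Moves the arm, as the interface text tells. Its arguments: {"type":"object","properties":{"moves":{"type":"array","items":{"type":"array"}},"grip_force":{"type":"number"}},"required":["moves"]}

```bash
mkdir -p pics
cat > h.py <<'E'
import numpy as np, cv2, json
from workcell import observe, grab_frame, tcp_to_tips
def save(f,name): cv2.imwrite('pics/'+name, f['img'][:,:,::-1])
def get(name,fn):
    f=grab_frame(name); save(f,fn); np.savez('pics/'+fn+'.npz',**{k:f[k] for k in f}); return f
def load(fn): return dict(np.load('pics/'+fn+'.npz'))
def K(f):
    F=f['img'].shape[0]/2/np.tan(np.radians(float(f['vfov']))/2); return F,float(f['cx']),float(f['cy'])
def ray(f,u,v):
    F,cx,cy=K(f); E=f['extrinsics']; R=E[:3,:3]; o=-R.T@E[:3,3]
    d=R.T@np.array([(u-cx)/F,-(v-cy)/F,-1]); return o,d
def pt(f,u,v,z):
    o,d=ray(f,u,v); return o+d*(z-o[2])/d[2]
def proj(f,P):
    P=np.atleast_2d(P); F,cx,cy=K(f); E=f['extrinsics']; c=P@E[:3,:3].T+E[:3,3]
    return np.c_[cx+F*c[:,0]/-c[:,2], cy-F*c[:,1]/-c[:,2]]
E
python3 - <<'E'
from h import *
print(observe(), tcp_to_tips)
for n in ['scene','side','wrist']:
    f=get(n,n+'0.png'); print(n,[k for k in f],K(f)); print(f['extrinsics'])
    for k in f:
        if k not in('img','extrinsics'):print(k,f[k])
E
```

```text
{'t': 0.0, 'joint_pos': array([-1.27901318e+00,  8.74265254e-02,  1.75162076e-01,  1.65977448e+00,
       -1.29512579e-06,  1.57084444e+00]), 'joint_velocities': array([ 5.33605782e-04,  4.51850573e-05, -6.46304233e-05, -3.12945510e-04,
       -4.21653044e-05,  1.99962091e-04]), 'joint_torque': array([ 1.96439571e-03, -5.20397472e+01,  4.64799643e+01,  1.67886727e-02,
        3.09664563e-05,  1.86833311e-06]), 'position': array([ 0.1581583 , -0.52657111,  0.24761582]), 'tcp_rot': array([-0.10284284,  0.70003189, -0.69916271,  0.10271418]), 'wrist_force': array([ 0.50632022,  0.33719851, -0.16077568]), 'moment': array([-0.06757363,  0.00355367,  0.02636558]), 'width': 0.9948127002035558} 0.017
scene ['img', 'vfov', 'cx', 'cy', 'extrinsics'] (np.float64(491.14884760697174), 255.01313030505304, 195.5821490431125)
[[ 0.30462406  0.95242282  0.00974451 -0.09432147]
 [-0.81638027  0.25581463  0.51776647  0.40149834]
 [ 0.49063982 -0.16567935  0.85546649 -2.02730919]
 [ 0.          0.          0.          1.        ]]
vfov 42.70306359555822
cx 255.01313030505304
cy 195.5821490431125
side ['img', 'vfov', 'cx', 'cy', 'extrinsics'] (np.float64(372.5330171216661), 253.12023799635247, 188.13215462149535)
[[-0.91848867 -0.39540473  0.00580246  0.45428568]
 [ 0.22859342 -0.5189139   0.82369498 -0.18372914]
 [-0.32268191  0.7578809   0.56700346 -1.0283905 ]
 [ 0.          0.          0.          1.        ]]
vfov 54.53230221318831
cx 253.12023799635247
cy 188.13215462149535
wrist ['img', 'vfov', 'cx', 'cy', 'extrinsics'] (np.float64(277.1649159384198), 256.7201930827521, 191.7503237175868)
[[ 2.88048262e-01 -9.57615477e-01 -8.92902925e-04 -5.49265549e-01]
 [ 9.19250601e-01  2.76769247e-01 -2.79959135e-01  3.65479754e-02]
 [ 2.68340328e-01  7.98209406e-02  9.60011503e-01 -3.79052591e-01]
 [ 0.00000000e+00  0.00000000e+00  0.00000000e+00  1.00000000e+00]]
vfov 69.42288785657058
cx 256.7201930827521
cy 191.7503237175868
```

View pics/scene0.png

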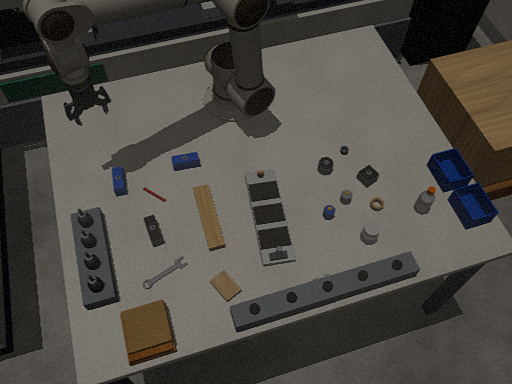

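View pics/side0.png

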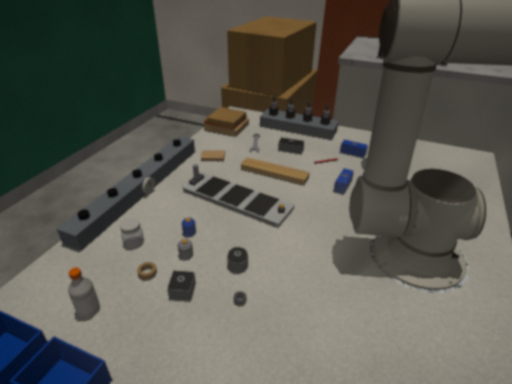

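View pics/wrist0.png

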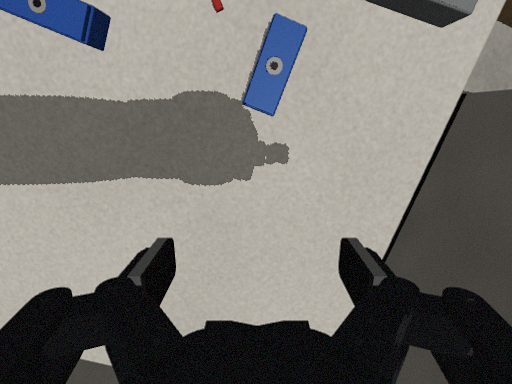

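Scene: the console is at about (270,215), with the end stop at its near end (278,252) and the union at (261,174). The round pod is at (326,165), the square pod at (368,176), the long pod at (154,230), the blank at (208,216) and the setter at about (346,196). I'll enlarge these areas.

Run:
```python
from h import *
f=load('scene0.png')['img'][:,:,::-1]
def crop(im,x0,y0,w,h,s,n): 
    c=cv2.convertScaleAbs(im[y0:y0+h,x0:x0+w],alpha=1.5); cv2.imwrite('pics/'+n,cv2.resize(c,None,fx=s,fy=s,interpolation=cv2.INTER_CUBIC))
crop(f,230,140,160,130,5,'c1.png')
crop(f,130,160,130,110,6,'c2.png')
g=load('side0.png')['img'][:,:,::-1]
crop(g,120,130,200,150,4,'c3.png')
crop(g,120,200,140,110,5,'c4.png')
```

```text
(no output)
```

View pics/c1.png

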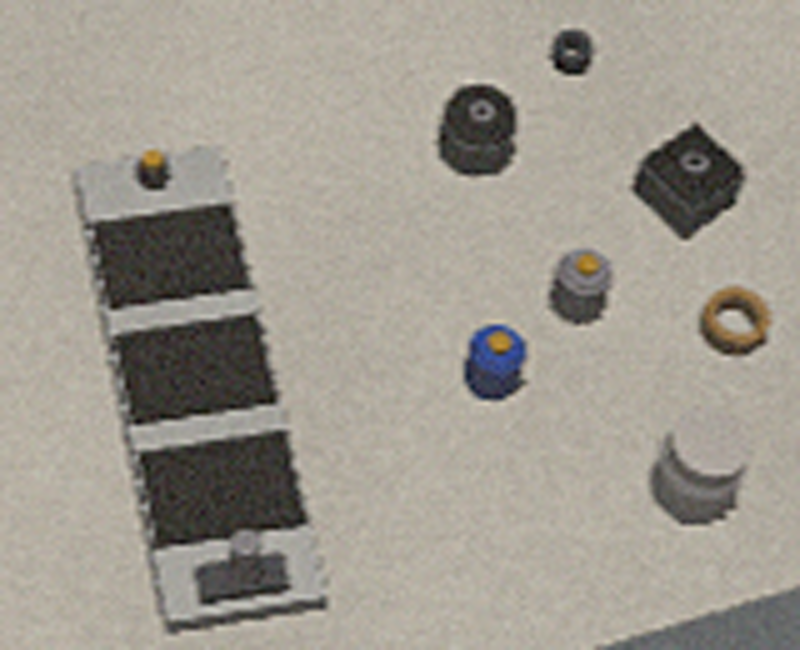

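View pics/c2.png

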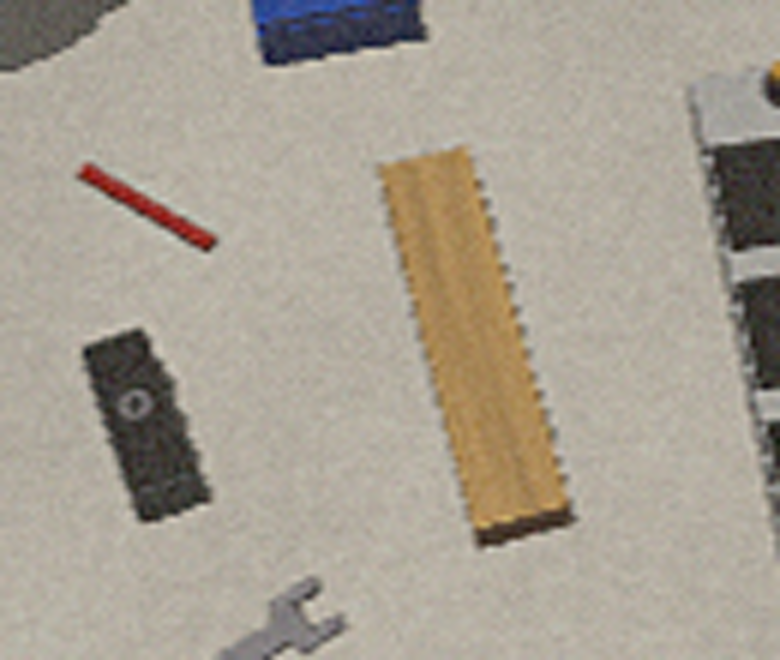

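View pics/c3.png

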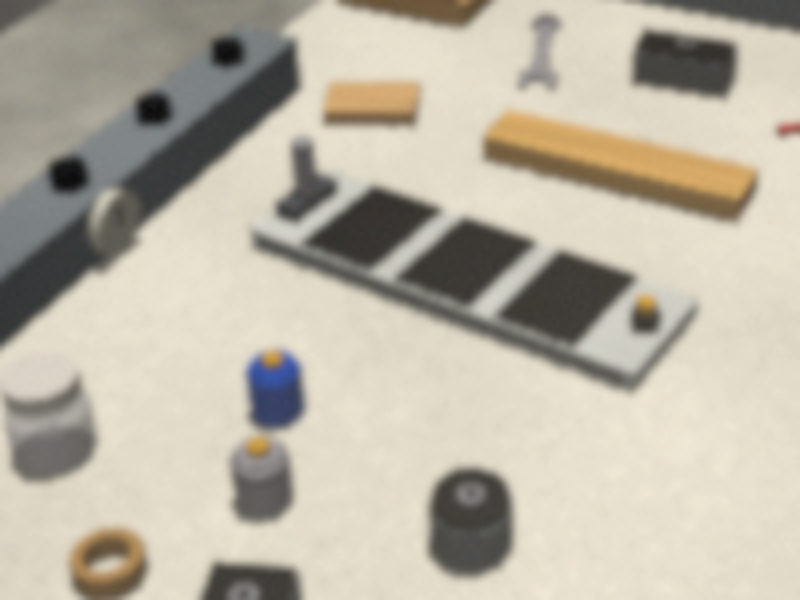

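View pics/c4.png

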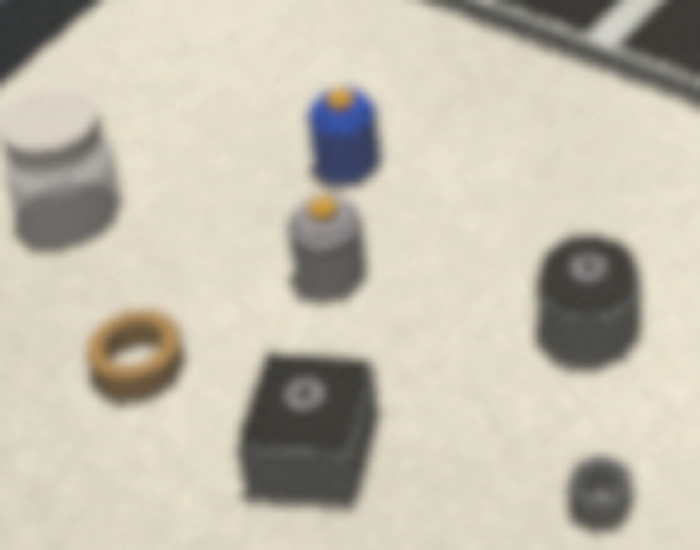

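```bash
cat > m0.py <<'E'
from h import *
from scipy.optimize import least_squares
S=load('scene0.png'); D=load('side0.png')
def q(L,x0,y0,s): return [(x0+(a+.5)/s-.5,y0+(b+.5)/s-.5) for a,b in L]
c1=lambda L:q(L,230,140,5); c2=lambda L:q(L,130,160,6); c3=lambda L:q(L,120,130,4); c4=lambda L:q(L,120,200,5)
def tri(a,b):
    A=[];B=[]
    for f,p in((S,a),(D,b)):
        o,d=ray(f,*p); d/=np.linalg.norm(d); M=np.eye(3)-np.outer(d,d);A.append(M);B.append(M@o)
    return np.linalg.solve(sum(A),sum(B))
for n,a,b,z in [('round',c1([(481,111)]),c4([(588,267)]),.045),('square',c1([(694,161)]),c4([(304,394)]),.045),('setter',c1([(588,262)]),c4([(322,206)]),.051),('long',c2([(136,404)]),c3([(685,43)]),.045)]:
    print(n,pt(S,*a[0],z).round(4),pt(D,*b[0],z).round(4),tri(a[0],b[0]).round(4))
def fit(name,model,sp,dp,x0):
    sp=np.array(sp);dp=np.array(dp)
    def P(x):
        c,s=np.cos(x[2]),np.sin(x[2]); return np.c_[x[0]+c*model[:,0]-s*model[:,1],x[1]+s*model[:,0]+c*model[:,1],model[:,2]]
    for nm,fs in (('both',[(S,sp),(D,dp)]),('scene',[(S,sp)]),('side',[(D,dp)])):
        if any(len(p)==0 for f,p in fs): continue
        r=lambda x:np.concatenate([(proj(f,P(x))-p).ravel() for f,p in fs])
        o=least_squares(r,x0,loss='soft_l1'); print(name,nm,o.x.round(4),'res',np.abs(o.fun).max().round(2),np.sqrt((r(o.x)**2).mean()).round(2))
# console: +x toward end stop(E)
# corner order scene pads: (union side, left),(union side,right),(E side,right),(E side,left)
def pad(cx,ys): return [(cx-.036,ys*.052,.023),(cx-.036,-ys*.052,.023),(cx+.036,-ys*.052,.023),(cx+.036,ys*.052,.023)]
print('pad pts',[pt(S,*p,.023).round(3) for p in c1([(95,222),(232,205),(307,524),(158,546)])])
sp=c1([(95,222),(232,205),(248,285),(108,308),(116,338),(257,318),(275,402),(131,424),(140,455),(288,432),(307,524),(158,546)])
for ys in(1,-1):
    model=np.array(pad(-.095,ys)+pad(0,ys)+pad(.095,ys))
    # side order: union-left.. in side image left(scene)=top-right
    dp=c3([(637,277),(572,343),(500,312),(565,250),(535,243),(468,306),(400,274),(467,218),(440,210),(373,268),(303,240),(375,187)])
    fit('console%d'%ys,model,sp,dp,[.45,-.1,0.1])
bl=np.array([(-.125,-.028,.026),(-.125,.028,.026),(.125,.028,.026),(.125,-.028,.026)])
fit('blank',bl,c2([(380,167),(466,147),(573,510),(478,530)]),c3([(757,172),(740,205),(487,143),(510,112)]),[.45,-.2,0.1])
s=.028
sq=np.array([(-s,-s,.045),(-s,s,.045),(s,s,.045),(s,-s,.045)])
fit('square',sq,c1([(697,124),(745,176),(688,218),(636,178)]),c4([(362,455),(245,445),(267,355),(375,362)]),[.45,.15,.5])
fit('long',np.array([(-.05,-.02,.045),(-.05,.02,.045),(.05,.02,.045),(.05,-.02,.045)]),c2([(84,347),(143,328),(205,485),(137,505)]),[],[.45,-.3,.2])
E
python3 m0.py
```

```text
round [0.4404 0.2318 0.045 ] [0.4387 0.2349 0.045 ] [0.4394 0.2328 0.043 ]
square [0.5281 0.3635 0.045 ] [0.5269 0.3672 0.045 ] [0.5276 0.3651 0.0429]
setter [0.5879 0.2528 0.051 ] [0.5857 0.2559 0.051 ] [0.5869 0.2538 0.0489]
long [ 0.5151 -0.4318  0.045 ] [ 0.5133 -0.4247  0.045 ] [ 0.5144 -0.4315  0.0421]
pad pts [array([ 0.435, -0.065,  0.023]), array([0.45 , 0.035, 0.023]), array([ 0.708, -0.   ,  0.023]), array([ 0.694, -0.101,  0.023])]
console1 both [ 0.569  -0.0343  0.6457] res 46.65 18.93
console1 scene [ 0.5606 -0.0704 -0.4861] res 55.12 22.81
console1 side [ 0.5745 -0.053   0.9622] res 43.4 15.67
console-1 both [ 0.5696 -0.0326 -0.136 ] res 1.84 0.79
console-1 scene [ 0.5722 -0.0335 -0.1348] res 0.82 0.4
console-1 side [ 0.5663 -0.0293 -0.1371] res 1.32 0.64
blank both [ 0.5135 -0.2359 -0.0261] res 2.45 1.19
blank scene [ 0.5164 -0.2372 -0.0223] res 0.5 0.33
blank side [ 0.5074 -0.2249 -0.0373] res 1.2 0.68
square both [ 0.5227  0.3671 -1.2035] res 5.84 2.27
square scene [ 0.5364  0.3574 -1.2242] res 2.4 1.0
square side [ 0.52    0.3703 -1.2002] res 1.15 0.6
long scene [ 0.5233 -0.4298  0.0985] res 1.46 0.9
```

Run:
```python
from h import *
from scipy.spatial.transform import Rotation as R
o=observe(); r=R.from_quat(o['tcp_rot']).as_matrix(); print(r.round(3)); 
f=load('wrist0.png');E=f['extrinsics']; c=-E[:3,:3].T@E[:3,3]; print('cam',c)
p=o['position']; Rc=E[:3,:3]
print('cam pos in tool',r.T@(c-p)); print('cam rot in tool',(r.T@Rc.T).round(3))
print(pt(f,256,192,0),pt(f,275,65,.045), pt(f,37,3,.045))
for u,v in((0,0),(512,0),(512,384),(0,384)): print(pt(f,u,v,0).round(3))
print(proj(f,p), proj(f,p+np.array([0,0,-.017])), proj(f,[p+r[:,2]*.0427,p-r[:,2]*.0427]))
```

```text
[[-0.958 -0.     0.288]
 [-0.288  0.001 -0.958]
 [-0.    -1.    -0.001]]
cam [ 0.22633334 -0.50584421  0.37363635]
cam pos in tool [-0.07124145 -0.12589194 -0.00038756]
cam rot in tool [[-0.   -0.96 -0.28]
 [-0.    0.28 -0.96]
 [ 1.   -0.   -0.  ]]
[ 0.12125386 -0.53604711  0.        ] [ 0.27799219 -0.51080019  0.045     ] [ 0.26329197 -0.25784259  0.045     ]
[ 0.259 -0.182  0.   ]
[ 0.431 -0.755  0.   ]
[-0.086 -1.068 -0.   ]
[-0.346 -0.205  0.   ]
[[257.389102   256.99616608]] [[257.34639962 241.82377081]] [[341.43541055 257.01757433]
 [173.32931    256.9747544 ]]
```

Request:
{"op": "arm_command", "data": {
  "moves": [
    [[0.045,0.012,-0.009],-1.4,0.085],
    [[0.045,0.012,-0.009],-1.4,0.085],
    [[0.045,0.012,-0.009],-1.4,0.085],
    [[0.045,0.012,-0.009],-1.4,0.085],
    [[0.045,0.012,-0.009],-1.4,0.085],
    [[0.045,0.012,-0.009],-1.4,0.085],
    [[0.045,0.012,-0.009],-1.4,0.085],
    [[0.045,0.012,-0.009],-1.4,0.085],
    [[0,0,0],0,0.085],
    [[0,0,0],0,0.085]
  ],
  "grip_force": 40
}}

```text
t: 1.4
position: [0.518, -0.4307, 0.1759]
tcp_rot: [-0.035, 0.706, -0.706, 0.034]
wrist_force: [-0.1, -0.0, -0.3]
width: 0.99
```

Run:
```python
from h import *
o=observe(); print(o['t'],o['joint_pos'].round(3)); get('wrist','w1.png')
```

```text
1.4 [-0.694  0.379  0.382  1.575 -0.     2.351]
```

View pics/w1.png

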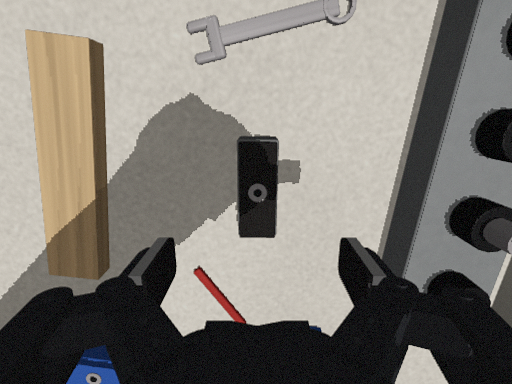

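The long pod's ring is at (257,193) and square to the jaws. The blank is visible at the left, with top corners at about (27,30), (88,38), (97,278) and (49,274).

Run:
```python
from h import *
f=load('w1.png'); print('long',pt(f,257.5,193,.045), pt(f,238,139,.045),pt(f,277,139,.045),pt(f,276,236,.045),pt(f,240,236,.045))
print('blank',[pt(f,*p,.026).round(4) for p in((27,30),(88,38),(97,278),(49,274))], np.mean([pt(f,*p,.026) for p in((27,30),(88,38),(97,278),(49,274))],axis=0))
im=f['img'][:,:,::-1]; a=cv2.resize(im[120:250,210:310],None,fx=5,fy=5,interpolation=cv2.INTER_CUBIC); cv2.imwrite('pics/w1a.png',a)
a=cv2.resize(im[10:300,0:130],None,fx=2,fy=2,interpolation=cv2.INTER_CUBIC); cv2.imwrite('pics/w1b.png',a)
```

```text
long [ 0.5129528  -0.43152247  0.045     ] [ 0.56249117 -0.40873127  0.045     ] [ 0.56595476 -0.44422699  0.045     ] [ 0.4695635  -0.45461472  0.045     ] [ 0.46602179 -0.41833192  0.045     ]
blank [array([ 0.6374, -0.2142,  0.026 ]), array([ 0.6362, -0.2675,  0.026 ]), array([ 0.3889, -0.2598,  0.026 ]), array([ 0.3889, -0.2059,  0.026 ])] [ 0.51283807 -0.23685382  0.026     ]
```

View pics/w1a.png

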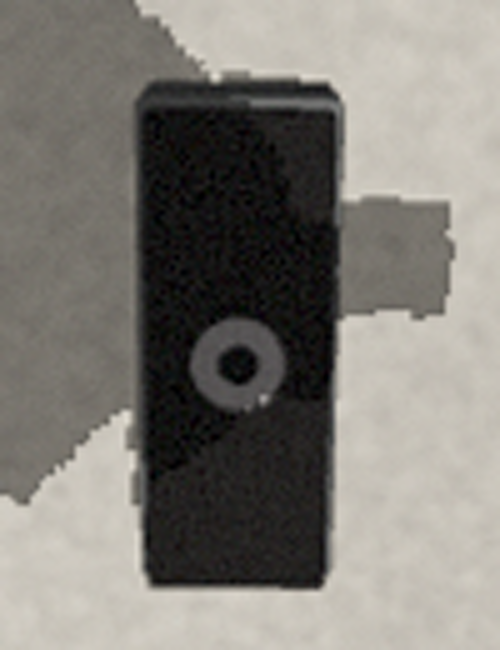

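Request:
{"op": "arm_command", "data": {
  "moves": [
    [[-0.005,-0.001,-0.037],0,0.085],
    [[0,0,-0.038],0,0.085],
    [[0,0,-0.037],0,0.085],
    [[0,0,-0.037],0,0.07],
    [[0,0,0],0,0.035],
    [[0,0,0],0,0.03],
    [[0,0,0],0,0.03],
    [[0,0,0],0,0.03],
    [[0,0,0],0,0.03],
    [[0,0,0],0,0.03]
  ],
  "grip_force": 40
}}

```text
t: 2.7
position: [0.5137, -0.4323, 0.0288]
tcp_rot: [0.034, -0.706, 0.707, -0.034]
wrist_force: [-2.0, -0.5, 6.3]
width: 0.461
```

Request:
{"op": "arm_command", "data": {
  "moves": [
    [[0,0,0.05],0,0.03],
    [[0,0,0.05],0,0.03],
    [[-0.0045,0.0515,0.01],9.6,0.03],
    [[-0.0045,0.0515,0.01],9.6,0.03],
    [[-0.0045,0.0515,0.01],9.6,0.03],
    [[-0.0045,0.0515,0.01],9.6,0.03],
    [[-0.0045,0.0515,0.005],9.6,0.03],
    [[-0.0045,0.0515,0],9.6,0.03],
    [[-0.0045,0.0515,0],9.6,0.03],
    [[-0.0045,0.0515,0],9.6,0.03],
    [[0,0,0],0,0.03],
    [[0,0,0],0,0.03]
  ]
}}

```text
t: 4.2
position: [0.4772, -0.0197, 0.1723]
tcp_rot: [0.465, -0.532, 0.533, -0.465]
wrist_force: [-0.2, 0.0, -2.9]
width: 0.455
```

Run:
```python
from h import *
o=observe(); print(o['t'],o['joint_pos'].round(3)); get('wrist','w2.png'); get('scene','s2.png')
```

```text
4.2 [-0.041 -0.101 -0.158  1.514 -0.     1.664]
```

View pics/w2.png

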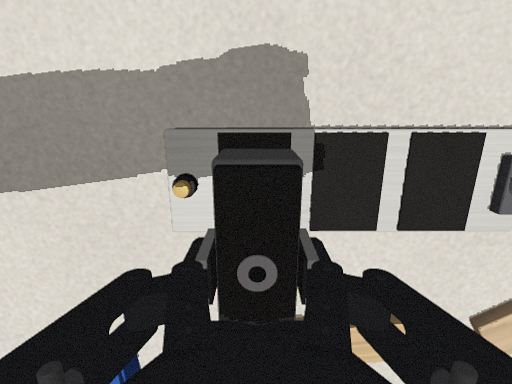

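```bash
cat > m2.py <<'E'
from h import *
from scipy.optimize import least_squares
def fitc(views,x0,yaw=None):
    def P(x,m):
        c,s=np.cos(x[2]),np.sin(x[2]); m=np.array(m); return np.c_[x[0]+c*m[:,0]-s*m[:,1],x[1]+s*m[:,0]+c*m[:,1],m[:,2]]
    r=lambda x:np.concatenate([(proj(f,P(x,m))-np.array(p)).ravel() for f,m,p in views])
    o=least_squares(r,x0,loss='soft_l1'); e=r(o.x); print(o.x.round(4),'max',np.abs(e).max().round(2),'rms',np.sqrt((e**2).mean()).round(2)); return o.x
E
python3 - <<'E'
from m2 import *
f=load('w2.png'); im=f['img'][:,:,::-1]
cv2.imwrite('pics/w2a.png',cv2.resize(im[115:245,150:410],None,fx=3,fy=3,interpolation=cv2.INTER_CUBIC))
cv2.imwrite('pics/w2b.png',cv2.resize(im[115:245,300:512],None,fx=3.7,fy=3.7,interpolation=cv2.INTER_CUBIC))
# image up = +y console(left). x right
m=[(-.036,.052,.023),(.036,.052,.023),(.036,-.052,.023),(-.036,-.052,.023)]
m+=[(a+.095,b,c) for a,b,c in m]+[(-.131,.052,.023),(-.059,.052,.023)]
p=[(318,133),(388,133),(378,230),(310,230),(412,133),(485,133),(470,230),(398,230),(218,133),(291,133)]
fitc([(f,m,p)],[.57,-.03,-.135])
o=observe(); print('ring-tcp',pt(f,257.5,273,o['position'][2]+.0162)-o['position'])
print('union',pt(f,184,187,.046))
E
```

```text
[ 0.5695 -0.033  -0.1282] max 5.03 rms 1.5
ring-tcp [0.00054625 0.00191799 0.0162    ]
union [ 0.4096124  -0.00808114  0.046     ]
```

View pics/w2a.png

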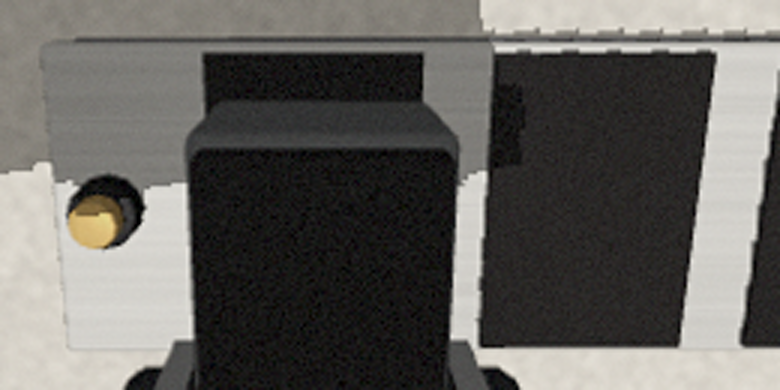

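View pics/w2b.png

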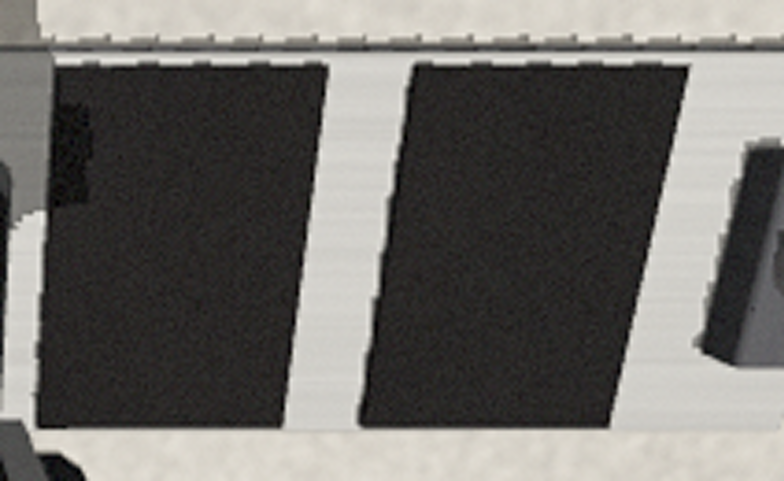

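Run:
```python
from m2 import *
f=load('w2.png')
m=[(-.036,.052,.023),(.036,.052,.023),(.036,-.052,.023),(-.036,-.052,.023)]
m+=[(a+.095,b,c) for a,b,c in m]+[(-.131,.052,.023),(-.059,.052,.023)]
a=np.array([(54,66),(328,66),(283,427),(37,428),(414,66),(690,66),(609,427),(359,427)])/3.7+[299.6,114.6]
b=np.array([(203,54),(422,54)])/3+[149.7,114.7]
x=fitc([(f,m,np.r_[a,b])],[.57,-.03,-.135])
c,s=np.cos(x[2]),np.sin(x[2])
for k in(-.095,0,.095): print(k,x[0]+c*k,x[1]+s*k)
```

```text
[ 0.5687 -0.0326 -0.1305] max 0.61 rms 0.37
-0.095 0.47446455083245215 -0.020247119917253933
0 0.5686570068727819 -0.032607590178961275
0.095 0.6628494629131116 -0.04496806044066862
```

Request:
{"op": "arm_command", "data": {
  "moves": [
    [[-0.003,-0.002,-0.035],0,0.03],
    [[0,0,-0.035],0,0.03],
    [[0,0,-0.03],0,0.03],
    [[0,0,-0.015],0,0.03],
    [[0,0,-0.004],0,0.03],
    [[0,0,0],0,0.03],
    [[0,0,0],0,0.03]
  ]
}}

```text
t: 5.18
position: [0.4749, -0.0218, 0.0544]
tcp_rot: [0.465, -0.532, 0.533, -0.466]
wrist_force: [0.4, 0.7, -2.3]
width: 0.458
```

Request:
{"op": "arm_command", "data": {
  "moves": [
    [[-0.001,0,-0.002],0,0.03],
    [[0,0,0],0,0.03],
    [[0,0,0],0,0.05],
    [[0,0,0],0,0.06],
    [[0,0,0],0,0.06],
    [[0,0,0.03],0,0.06],
    [[0,0,0.05],0,0.065],
    [[0,0,0.04],0,0.08],
    [[0,0,0],0,0.085]
  ]
}}

```text
t: 6.3
position: [0.4746, -0.0218, 0.1746]
tcp_rot: [0.464, -0.531, 0.534, -0.467]
wrist_force: [0.2, 0.7, -0.3]
width: 0.993
```

Run:
```python
from h import *
o=observe(); print(o['t'],o['position']); get('wrist','w3.png')
```

```text
6.3 [ 0.47464364 -0.02179878  0.17455566]
```

View pics/w3.png

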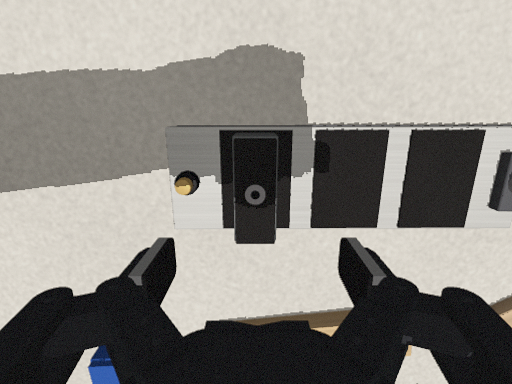

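Run:
```python
from m2 import *
f=load('w3.png')
p=pt(f,255.5,195,.068); d=p[:2]-[.5687,-.0326]; c,s=np.cos(-.1305),np.sin(-.1305); print(p, 'console frame',d@[c,s],d@[-s,c])
m=[(-.036,.052,.023),(.036,.052,.023),(.036,-.052,.023),(-.036,-.052,.023)]
m+=[(a+.095,b,cc) for a,b,cc in m]+[(-.131,.052,.023),(-.059,.052,.023)]
im=f['img'][:,:,::-1]
cv2.imwrite('pics/w3a.png',cv2.resize(im[115:250,200:330],None,fx=4,fy=4,interpolation=cv2.INTER_CUBIC))
```

```text
[ 0.4742857  -0.02102221  0.068     ] console frame -0.0951181090231857 -0.0008067758340414879
```

View pics/w3a.png

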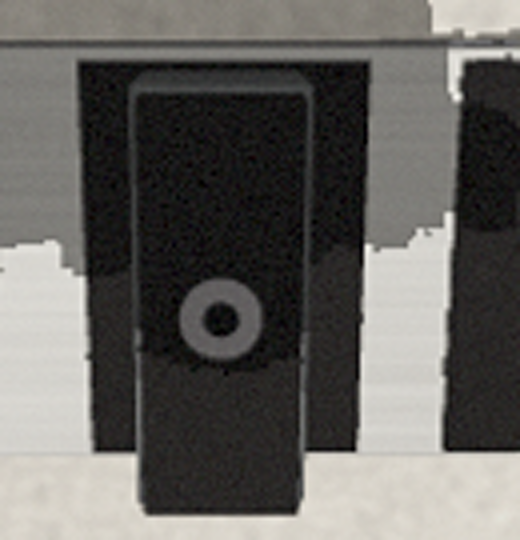

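Request:
{"op": "arm_command", "data": {
  "moves": [
    [[-0.004,0.028,0],10,0.085],
    [[-0.004,0.028,0],10,0.085],
    [[-0.004,0.028,0],10,0.085],
    [[-0.004,0.028,0],10,0.085],
    [[-0.004,0.028,0],10,0.085],
    [[-0.004,0.028,0],10,0.085],
    [[-0.004,0.028,0],10,0.085],
    [[-0.004,0.028,0],10,0.085],
    [[-0.004,0.03,0],10,0.085],
    [[0,0,0],0,0.085],
    [[0,0,0],0,0.085]
  ]
}}

```text
t: 7.72
position: [0.4369, 0.2318, 0.1703]
tcp_rot: [0.706, -0.049, 0.048, -0.705]
wrist_force: [-0.0, 0.1, -0.1]
width: 0.993
```

Run:
```python
from h import *
o=observe(); print(o['t'],o['position'],o['joint_pos'].round(2)); get('wrist','w4.png')
```

```text
7.725 [0.43689613 0.23175939 0.17032962] [ 0.49 -0.06 -0.12  1.51 -0.    0.62]
```

View pics/w4.png

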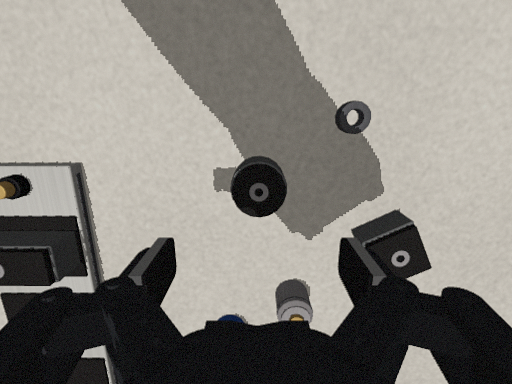

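The round pod's ring is at (259,192), the square pod's ring at (401,259), and the setter's button at (296,320).

Run:
```python
from m2 import *
f=load('w4.png')
print('round',pt(f,259,192.3,.045),'square',pt(f,401,259,.045),'setter',pt(f,297,320,.051))
im=f['img'][:,:,::-1]
cv2.imwrite('pics/w4a.png',cv2.resize(im[200:290,340:440],None,fx=6,fy=6,interpolation=cv2.INTER_CUBIC))
```

```text
round [0.43968935 0.23376117 0.045     ] square [0.52893413 0.36709896 0.045     ] setter [0.58359179 0.25518738 0.051     ]
```

View pics/w4a.png

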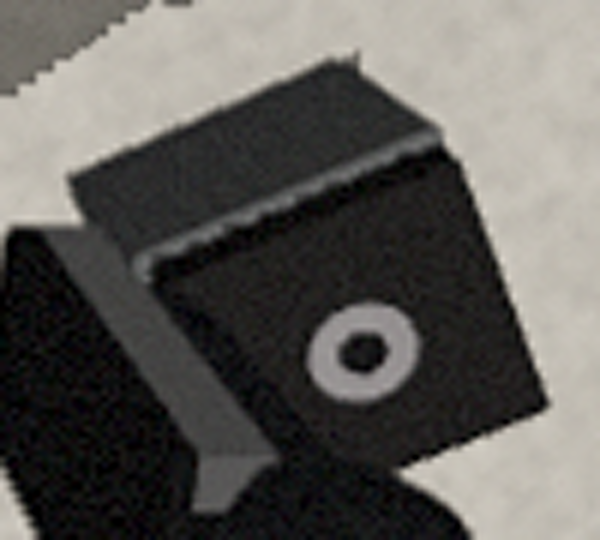

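Request:
{"op": "arm_command", "data": {
  "moves": [
    [[0.001,0,-0.036],0,0.085],
    [[0,0,-0.036],0,0.085],
    [[0,0,-0.036],0,0.085],
    [[0,0,-0.034],0,0.08],
    [[0,0,0],0,0.055],
    [[0,0,0],0,0.045],
    [[0,0,0],0,0.045],
    [[0,0,0],0,0.045],
    [[0,0,0],0,0.045]
  ]
}}

```text
t: 8.9
position: [0.4384, 0.2323, 0.0296]
tcp_rot: [-0.705, 0.047, -0.048, 0.706]
wrist_force: [0.9, -0.6, -3.0]
width: 0.642
```

Request:
{"op": "arm_command", "data": {
  "moves": [
    [[0,0,0.05],0,0.045],
    [[0,0,0.05],0,0.045],
    [[0.032,-0.04,0.01],0,0.045],
    [[0.032,-0.04,0.01],0,0.045],
    [[0.032,-0.04,0.01],0,0.045],
    [[0.032,-0.04,0.01],0,0.045],
    [[0.032,-0.039,0],0,0.045],
    [[0.032,-0.039,0],0,0.045],
    [[0.032,-0.039,0],0,0.045],
    [[0,0,0],0,0.045],
    [[0,0,0],0,0.045]
  ]
}}

```text
t: 10.28
position: [0.662, -0.0447, 0.1688]
tcp_rot: [-0.705, 0.048, -0.047, 0.706]
wrist_force: [-0.1, 0.3, -3.5]
width: 0.642
```

Run:
```python
from h import *
o=observe(); print(o['t'],o['position'],o['joint_pos'].round(2)); get('wrist','w5.png')
f=load('w4.png'); P=[pt(f,u,v,.045)[:2] for u,v in((365,243.3),(413.3,222.5),(431.3,267.5))]
for a,b in((0,1),(1,2)): d=P[b]-P[a]; print(np.linalg.norm(d),np.degrees(np.arctan2(d[1],d[0])))
```

```text
10.275 [ 0.6619999  -0.04470964  0.16883288] [-0.07  0.35  0.33  1.55  0.    0.07]
0.04988709862569653 108.81998269032053
0.05601695156843456 20.080516389016825
```

View pics/w5.png

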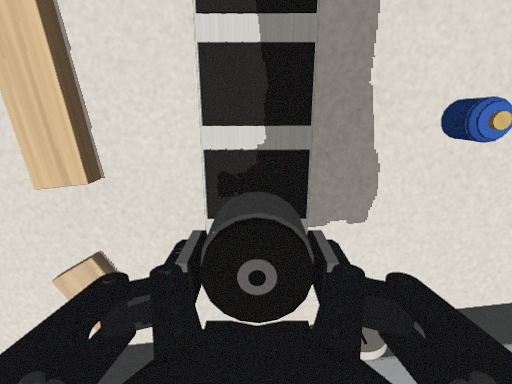

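Run:
```python
from m2 import *
f=load('w5.png'); p=np.array([.662,-.0447,.1688])
print(pt(f,257,277.5,.1688+.0154)-p)
m=[(-.036,.052,.023),(.036,.052,.023),(.036,-.052,.023),(-.036,-.052,.023)]
m+=[(.059,.052,.023),(.059,-.052,.023)]+[(-.059,.052,.023),(-.059,-.052,.023)]
pp=[(198,42),(203,126),(312,126),(316,42),(204,150),(310,150),(196,13),(317,13)]
fitc([(f,m,pp)],[.5687,-.0326,-.1305])
```

```text
[0.00212724 0.00029278 0.0154    ]
[ 0.5595 -0.1055 -0.1327] max 207.16 rms 98.84
```

Run:
```python
from m2 import *
f=load('w5.png')
m=[(-.036,.052,.023),(.036,.052,.023),(.036,-.052,.023),(-.036,-.052,.023)]
m+=[(.059,.052,.023),(.059,-.052,.023)]+[(-.059,.052,.023),(-.059,-.052,.023)]
pp=[(316,42),(312,126),(203,126),(198,42),(310,150),(204,150),(317,13),(196,13)]
x=fitc([(f,m,pp)],[.5687,-.0326,-.1305]); print(x[:2]+.095*np.array([np.cos(x[2]),np.sin(x[2])]))
```

```text
[ 0.5694 -0.0316 -0.1319] max 0.53 rms 0.3
[ 0.66360165 -0.04408223]
```

Request:
{"op": "arm_command", "data": {
  "moves": [
    [[-0.001,0,-0.035],0,0.045],
    [[0,0,-0.035],0,0.045],
    [[0,0,-0.03],0,0.045],
    [[0,0,-0.013],0,0.045],
    [[0,0,-0.003],0,0.045],
    [[0,0,0],0,0.045],
    [[0,0,0],0,0.07],
    [[0,0,0],0,0.075],
    [[0,0,0],0,0.075],
    [[0,0,0.03],0,0.075],
    [[0,0,0.05],0,0.08],
    [[0,0,0.04],0,0.085]
  ]
}}

```text
t: 11.82
position: [0.6613, -0.0448, 0.1756]
tcp_rot: [-0.706, 0.047, -0.048, 0.706]
wrist_force: [1.2, -1.0, -0.2]
width: 0.995
```

Run:
```python
from h import *
o=observe(); print(o['t'],o['position'],o['joint_pos'].round(2)); get('wrist','w6.png')
```

```text
11.825 [ 0.66134499 -0.04481984  0.1755636 ] [-0.07  0.35  0.34  1.56  0.    0.07]
```

View pics/w6.png

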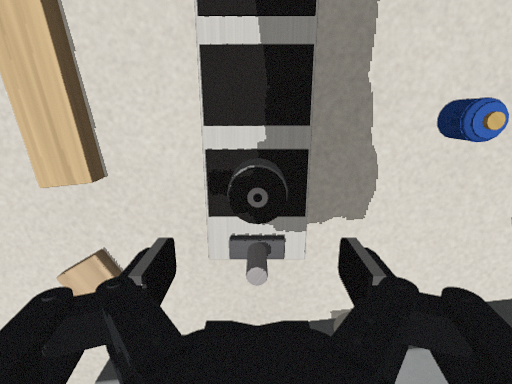

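Request:
{"op": "arm_command", "data": {
  "moves": [
    [[-0.0165,0.0515,0],3.4,0.085],
    [[-0.0165,0.0515,0],3.4,0.085],
    [[-0.0165,0.0515,0],3.4,0.085],
    [[-0.0165,0.0515,0],3.4,0.085],
    [[-0.0165,0.0515,0],3.4,0.085],
    [[-0.0165,0.0515,0],3.4,0.085],
    [[-0.0165,0.0515,0],3.4,0.085],
    [[-0.0165,0.0515,0],3.4,0.085],
    [[0,0,0],0,0.085],
    [[0,0,0],0,0.085]
  ]
}}

```text
t: 13.12
position: [0.5292, 0.3671, 0.1732]
tcp_rot: [0.697, 0.12, -0.12, -0.697]
wrist_force: [-0.2, -0.3, -0.0]
width: 0.994
```

Run:
```python
from h import *
f=load('w6.png'); p=pt(f,257.5,197.7,.068); d=p[:2]-[.569,-.0321]; c,s=np.cos(-.131),np.sin(-.131); print('round',p, 'console frame',d@[c,s],d@[-s,c])
o=observe(); print(o['t'],o['position'],o['joint_pos'].round(2)); f=get('wrist','w7.png')
cv2.imwrite('pics/w7a.png',cv2.resize(f['img'][120:300,150:370,::-1],None,fx=3,fy=3,interpolation=cv2.INTER_CUBIC))
```

```text
round [ 0.66404017 -0.0440762   0.068     ] console frame 0.09579023789571763 0.0005410985163606706
13.125 [0.52921563 0.36711883 0.1731818 ] [ 0.61  0.3   0.28  1.55 -0.    0.27]
```

View pics/w7a.png

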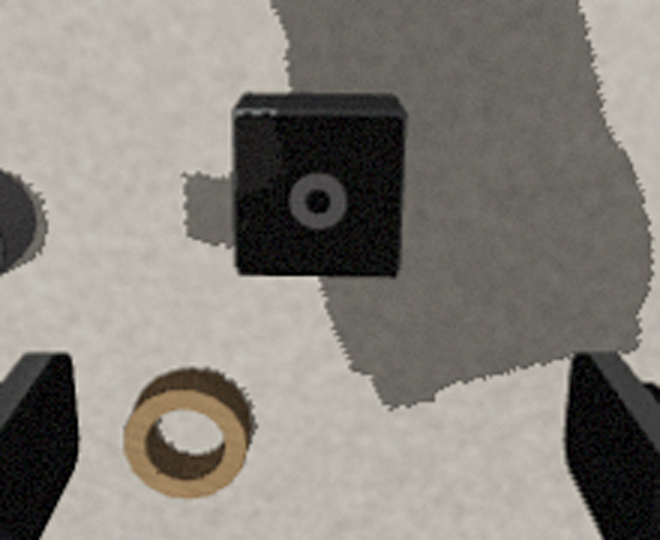

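Run:
```python
from h import *
f=load('w7.png'); o=observe(); p=o['position']
from scipy.spatial.transform import Rotation as R
r=R.from_quat(o['tcp_rot']).as_matrix(); j=r[:,2]; print('jaw',j.round(3),np.degrees(np.arctan2(j[1],j[0])))
print('sq',pt(f,256,187,.045)-p); q=pt(f,213,266,.015); d=q-p; print('ring',q,'jaw',d@j,'up',d@-r[:,0])
for u,v in((229,158),(284,158),(283,211),(229,211)): d=pt(f,u,v,.045)-p; print((d@j).round(4),(d@-r[:,0]).round(4))
```

```text
jaw [-0.333  0.943 -0.   ] 109.46231330930114
sq [-0.0017077  -0.0003067  -0.12830756]
ring [0.64151608 0.35356904 0.015     ] jaw -0.04947015948995493 up -0.10125105466314531
-0.0246 0.0294
0.0261 0.0295
0.0266 -0.0225
-0.026 -0.0226
```

Request:
{"op": "arm_command", "data": {
  "moves": [
    [[-0.002,0,-0.036],0,0.085],
    [[0,0,-0.036],0,0.085],
    [[0,0,-0.036],0,0.085],
    [[0,0,-0.036],0,0.08],
    [[0,0,0],0,0.055],
    [[0,0,0],0,0.045],
    [[0,0,0],0,0.045],
    [[0,0,0],0,0.045],
    [[0,0,0],0,0.045],
    [[0,0,0],0,0.045]
  ]
}}

```text
t: 14.42
position: [0.5273, 0.3674, 0.0295]
tcp_rot: [-0.697, -0.12, 0.12, 0.697]
wrist_force: [-0.2, -0.6, -1.7]
width: 0.647
```

Request:
{"op": "arm_command", "data": {
  "moves": [
    [[0,0,0.055],0,0.045],
    [[0,0,0.055],0,0.045],
    [[0.005,-0.05,0.01],-3.4,0.045],
    [[0.005,-0.05,0.01],-3.4,0.045],
    [[0.005,-0.05,0.01],-3.4,0.045],
    [[0.005,-0.05,0],-3.4,0.045],
    [[0.005,-0.05,0],-3.4,0.045],
    [[0.005,-0.05,0],-3.4,0.045],
    [[0.005,-0.05,0],-3.4,0.045],
    [[0.006,-0.049,0],-3.2,0.045],
    [[0,0,0],0,0.045],
    [[0,0,0],0,0.045]
  ]
}}

```text
t: 15.92
position: [0.5681, -0.0316, 0.1693]
tcp_rot: [-0.705, 0.046, -0.046, 0.706]
wrist_force: [-0.2, 0.2, -2.6]
width: 0.649
```

Run:
```python
from h import *
o=observe(); print(o['t'],o['position'],o['joint_pos'].round(2)); f=get('wrist','w8.png')
```

```text
15.925 [ 0.56812076 -0.03163698  0.16927101] [-0.06  0.12  0.06  1.51  0.    0.07]
```

View pics/w8.png

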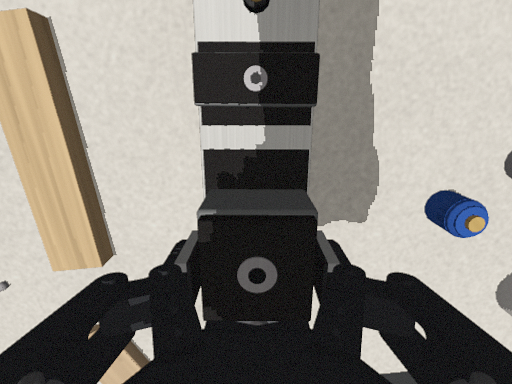

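Run:
```python
from h import *
f=load('w8.png'); o=observe(); p=o['position']
print(pt(f,257,274.5,p[2]+.0155)-p)
print('blank',[pt(f,*q,.026).round(4) for q in ((53,271),(101,266),(30,10))])
c,s=np.cos(-.131),np.sin(-.131)
q=pt(f,255.5,78,.068); d=q[:2]-[.569,-.0321]; print('long',d@[c,s],d@[-s,c])
cv2.imwrite('pics/w8a.png',cv2.resize(f['img'][0:290,0:130,::-1],None,fx=2,fy=2,interpolation=cv2.INTER_CUBIC))
```

```text
[ 4.46498088e-04 -9.50822060e-06  1.55000000e-02]
blank [array([ 0.6365, -0.2669,  0.026 ]), array([ 0.6373, -0.2126,  0.026 ]), array([ 0.3909, -0.2023,  0.026 ])]
long -0.09615272486757082 -0.00021951079510799032
```

View pics/w8a.png

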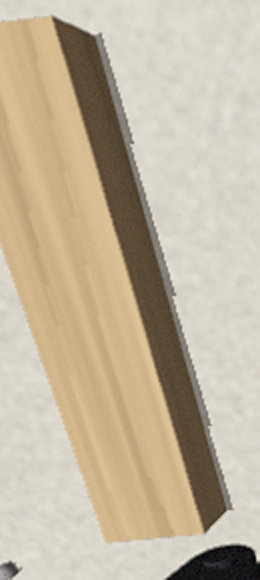

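Request:
{"op": "arm_command", "data": {
  "moves": [
    [[0,0,-0.035],0,0.045],
    [[0,0,-0.035],0,0.045],
    [[0,0,-0.03],0,0.045],
    [[0,0,-0.013],0,0.045],
    [[0,0,-0.0035],0,0.045],
    [[0,0,0],0,0.045],
    [[0,0,0],0,0.07],
    [[0,0,0],0,0.075],
    [[0,0,0],0,0.075],
    [[0,0,0.03],0,0.075],
    [[0,0,0.05],0,0.08],
    [[0,0,0.04],0,0.085]
  ]
}}

```text
t: 17.48
position: [0.5683, -0.0318, 0.1749]
tcp_rot: [-0.706, 0.046, -0.047, 0.706]
wrist_force: [-0.2, 0.2, -0.2]
width: 0.996
```

Run:
```python
from h import *
o=observe(); print(o['t'],o['position'],o['joint_pos'].round(2)); f=get('wrist','w9.png')
```

```text
17.475 [ 0.56834298 -0.03181584  0.17492675] [-0.06  0.12  0.07  1.52  0.    0.07]
```

View pics/w9.png

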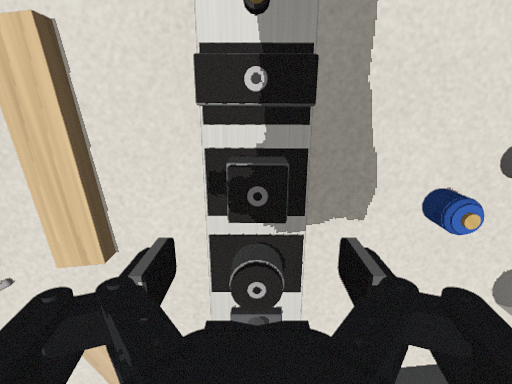

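Run:
```python
from h import *
f=load('w9.png')
c,s=np.cos(-.131),np.sin(-.131)
for n,u,v in(('long',256,78),('sq',257.5,196.5),('round',257,290)):
    q=pt(f,u,v,.068); d=q[:2]-[.569,-.0321]; print(n,q.round(4),(d@[c,s]).round(4),(d@[-s,c]).round(4))
print('blank',[pt(f,*q,.026).round(4) for q in ((57,267),(104,263),(32,11))])
```

```text
long [ 0.4735 -0.0196  0.068 ] -0.0964 -0.0
sq [ 0.5697 -0.0309  0.068 ] 0.0006 0.0013
round [ 0.6644 -0.0437  0.068 ] 0.0961 0.0009
blank [array([ 0.6356, -0.2663,  0.026 ]), array([ 0.6375, -0.2125,  0.026 ]), array([ 0.3901, -0.2048,  0.026 ])]
```

Request:
{"op": "arm_command", "data": {
  "moves": [
    [[-0.011,-0.041,0],1.1,0.085],
    [[-0.011,-0.041,0],1.1,0.085],
    [[-0.011,-0.041,0],1.1,0.085],
    [[-0.011,-0.041,0],1.1,0.085],
    [[-0.011,-0.041,0],1.1,0.085],
    [[0,0,0],0,0.085],
    [[0,0,0],0,0.085]
  ]
}}

```text
t: 18.4
position: [0.5132, -0.2366, 0.1727]
tcp_rot: [-0.707, 0.012, -0.012, 0.707]
wrist_force: [0.0, 0.4, 0.0]
width: 0.992
```

Run:
```python
from h import *
o=observe(); print(o['t'],o['position'],o['joint_pos'].round(2)); f=get('wrist','w10.png')
```

```text
18.4 [ 0.51321246 -0.23661362  0.17272809] [-0.43  0.11  0.05  1.52  0.   -0.4 ]
```

View pics/w10.png

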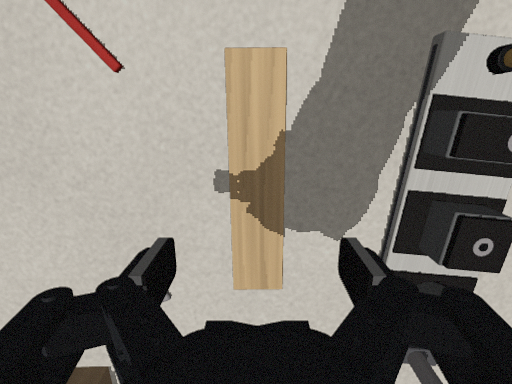

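Run:
```python
from m2 import *
f=load('w10.png')
m=[(-.125,-.028,.026),(-.125,.028,.026),(.125,.028,.026),(.125,-.028,.026)]
x=fitc([(f,m,[(225,47),(287,47),(283,290),(233.5,290)])],[.513,-.2365,-.03]); print(np.degrees(x[2]))
```

```text
[ 0.5128 -0.2357 -0.0258] max 0.71 rms 0.45
-1.4795308945671604
```

Request:
{"op": "arm_command", "data": {
  "moves": [
    [[0,0,-0.04],0,0.085],
    [[0,0,-0.04],0,0.085],
    [[0,0,-0.04],0,0.085],
    [[0,0,-0.028],0,0.085],
    [[0,0,-0.003],0,0.08],
    [[0,0,0],0,0.055],
    [[0,0,0],0,0.045],
    [[0,0,0],0,0.045],
    [[0,0,0],0,0.045],
    [[0,0,0],0,0.045],
    [[0,0,0],0,0.045]
  ],
  "grip_force": 40
}}

```text
t: 19.82
position: [0.5143, -0.237, 0.0236]
tcp_rot: [0.707, -0.011, 0.013, -0.707]
wrist_force: [-0.3, 1.2, 7.7]
width: 0.642
```

Request:
{"op": "arm_command", "data": {
  "moves": [
    [[0,0,0.05],0,0.045],
    [[0,0,0.05],0,0.045],
    [[0,0,0.045],0,0.045],
    [[0.0112,0.041,0],-1.1,0.045],
    [[0.0112,0.041,0],-1.1,0.045],
    [[0.0112,0.041,0],-1.1,0.045],
    [[0.0112,0.041,0],-1.1,0.045],
    [[0.0112,0.041,0],-1.1,0.045],
    [[0,0,0],0,0.045],
    [[0,0,0],0,0.045]
  ]
}}

```text
t: 21.08
position: [0.5692, -0.0318, 0.167]
tcp_rot: [0.706, -0.046, 0.046, -0.706]
wrist_force: [-0.7, -0.2, -1.1]
width: 0.645
```

Run:
```python
from h import *
o=observe(); print(o['t'],o['position'],o['joint_pos'].round(2)); f=get('wrist','w11.png');f=get('side','d11.png')
```

```text
21.075 [ 0.5691555  -0.03181444  0.16697372] [-0.06  0.12  0.05  1.51 -0.    0.07]
```

View pics/w11.png

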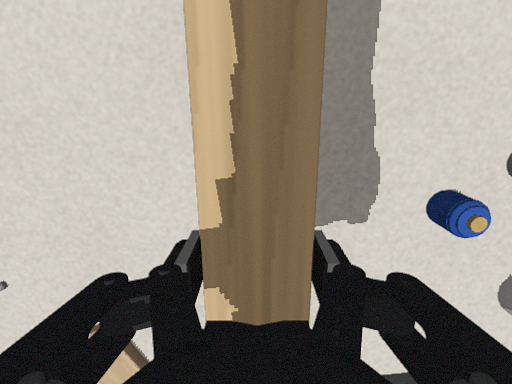

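View pics/d11.png

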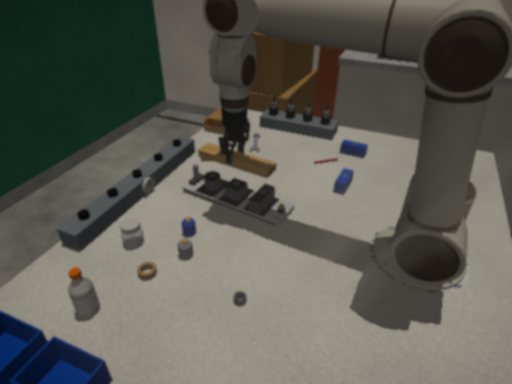

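Request:
{"op": "arm_command", "data": {
  "moves": [
    [[0.001,-0.0005,-0.03],0,0.045],
    [[0,0,-0.03],0,0.045],
    [[0,0,-0.012],0,0.045],
    [[0,0,-0.003],0,0.045],
    [[0,0,0],0,0.045],
    [[0,0,0],0,0.045]
  ]
}}

```text
t: 21.92
position: [0.5708, -0.0323, 0.0929]
tcp_rot: [-0.706, 0.046, -0.047, 0.706]
wrist_force: [0.2, -0.2, -1.6]
width: 0.645
```

Request:
{"op": "arm_command", "data": {
  "moves": [
    [[0,0,-0.0015],0,0.045],
    [[0,0,0],0,0.045],
    [[0,0,0],0,0.06],
    [[0,0,0],0,0.065],
    [[0,0,0],0,0.07],
    [[0,0,0],0,0.075],
    [[0,0,0.03],0,0.075],
    [[0,0,0.05],0,0.08],
    [[0,0,0.05],0,0.085],
    [[0,0,0.03],0,0.085],
    [[0,0,0],0,0.085]
  ]
}}

```text
t: 23.3
position: [0.5711, -0.0323, 0.2529]
tcp_rot: [-0.706, 0.045, -0.048, 0.706]
wrist_force: [-0.7, -0.4, 0.4]
width: 0.994
```

Run:
```python
from h import *
o=observe(); print(o['t'],o['position'],o['joint_pos'].round(2)); f=get('wrist','w12.png')
```

```text
23.3 [ 0.57107161 -0.03230871  0.2529039 ] [-0.06  0.14  0.24  1.67 -0.    0.07]
```

View pics/w12.png

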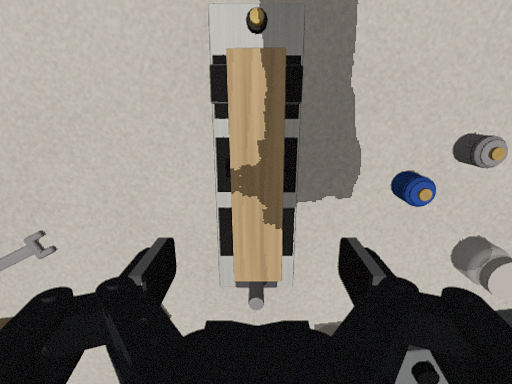

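Run:
```python
from m2 import *
f=load('w12.png')
m=[(-.125,-.028,.094),(-.125,.028,.094),(.125,.028,.094),(.125,-.028,.094)]
x=fitc([(f,m,[(226,48),(287,48),(282.5,281),(234,281)])],[.569,-.032,-.13])
d=x[:2]-[.569,-.0321];c,s=np.cos(-.131),np.sin(-.131); print((d@[c,s]).round(4),(d@[-s,c]).round(4))
m=[(-.185,.055,.02),(-.185,-.055,.02),(.185,.055,.02),(.185,-.055,.02)]
fitc([(f,m,[(304,3.5),(209,3.5),(294,287),(220,287)])],[.569,-.032,-.13])
print('setter',pt(f,497,154,.051))
```

```text
[ 0.5695 -0.0309 -0.1226] max 0.66 rms 0.44
0.0003 0.0013
[ 0.57   -0.0316 -0.1288] max 1.54 rms 0.75
setter [0.58690028 0.25307003 0.051     ]
```

Request:
{"op": "arm_command", "data": {
  "moves": [
    [[0.0025,0.0475,0],0,0.085],
    [[0.0025,0.0475,0],0,0.085],
    [[0.0025,0.0475,-0.015],0,0.085],
    [[0.0025,0.0475,-0.02],0,0.085],
    [[0.0025,0.0475,-0.02],0,0.085],
    [[0.0025,0.0475,-0.02],0,0.085],
    [[0,0,0],0,0.085],
    [[0,0,0],0,0.085]
  ]
}}

```text
t: 24.35
position: [0.5848, 0.2525, 0.1741]
tcp_rot: [0.706, -0.047, 0.045, -0.705]
wrist_force: [0.4, -0.6, -0.5]
width: 0.998
```

Run:
```python
from h import *
o=observe(); print(o['t'],o['position'],o['joint_pos'].round(2)); f=get('wrist','w13.png')
```

```text
24.35 [0.58475079 0.25248894 0.1741079 ] [ 0.41  0.29  0.26  1.55 -0.    0.54]
```

View pics/w13.png

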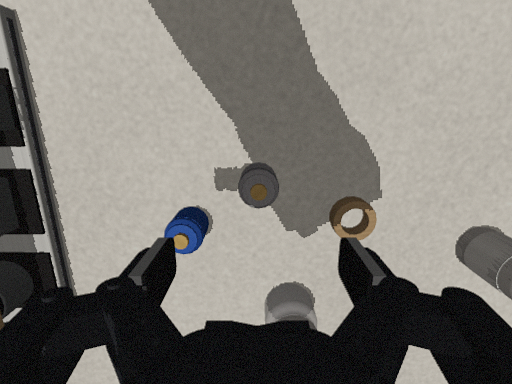

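Run:
```python
from h import *
from scipy.spatial.transform import Rotation as R
f=load('w13.png'); o=observe(); p=o['position']; r=R.from_quat(o['tcp_rot']).as_matrix(); j=r[:,2]; up=-r[:,0]
st=pt(f,258.5,191,.051); print(st)
for n,u,v,z in(('blue',180.5,242,.051),('wood',352,217,.015)):
    d=pt(f,u,v,z)-st; print(n,d.round(4),'jaw',(d@j).round(4),'up',(d@up).round(4))
```

```text
[0.58554259 0.25426371 0.051     ]
blue [ 0.042  -0.0831  0.    ] jaw -0.0769 up -0.0525
wood [ 0.0529  0.097  -0.036 ] jaw 0.1031 up -0.0398
```

Request:
{"op": "arm_command", "data": {
  "moves": [
    [[0.001,0.002,-0.037],0,0.085],
    [[0,0,-0.037],0,0.085],
    [[0,0,-0.037],0,0.085],
    [[0,0,-0.037],0,0.08],
    [[0,0,0],0,0.055],
    [[0,0,0],0,0.035],
    [[0,0,0],0,0.03],
    [[0,0,0],0,0.03],
    [[0,0,0],0,0.03],
    [[0,0,0],0,0.03],
    [[0,0,0],0,0.03]
  ],
  "grip_force": 40
}}

```text
t: 25.78
position: [0.5875, 0.2548, 0.0299]
tcp_rot: [-0.705, 0.045, -0.048, 0.706]
wrist_force: [-0.0, -2.5, 6.6]
width: 0.456
```

Request:
{"op": "arm_command", "data": {
  "moves": [
    [[0,0,0.055],0,0.03],
    [[0,0,0.055],0,0.03],
    [[0,0,0.055],0,0.03],
    [[-0.003,-0.048,0],0,0.03],
    [[-0.003,-0.048,0],0,0.03],
    [[-0.003,-0.048,0],0,0.03],
    [[-0.003,-0.048,0],0,0.03],
    [[-0.003,-0.048,0],0,0.03],
    [[-0.002,-0.047,0],0,0.03],
    [[0,0,0],0,0.03],
    [[0,0,0],0,0.03]
  ]
}}

```text
t: 27.15
position: [0.5693, -0.0322, 0.1929]
tcp_rot: [-0.705, 0.046, -0.047, 0.706]
wrist_force: [-0.1, -0.2, -2.4]
width: 0.453
```

Run:
```python
from h import *
o=observe(); print(o['t'],o['position'],o['joint_pos'].round(2)); f=get('wrist','w14.png')
```

```text
27.15 [ 0.56933603 -0.03215024  0.19290438] [-0.06  0.12  0.11  1.55  0.    0.07]
```

View pics/w14.png

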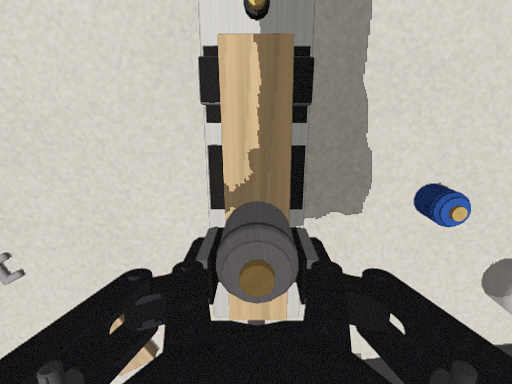

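Run:
```python
from h import *
f=load('w14.png'); p=observe()['position']; print(pt(f,257,278,p[2]+.021)-p)
```

```text
[-0.00125993  0.00021763  0.021     ]
```

Request:
{"op": "arm_command", "data": {
  "moves": [
    [[0,0,-0.03],0,0.03],
    [[0,0,-0.025],0,0.03],
    [[0,0,-0.01],0,0.03],
    [[0,0,-0.002],0,0.03],
    [[0,0,0],0,0.03],
    [[0,0,0],0,0.03]
  ]
}}

```text
t: 27.95
position: [0.5697, -0.0322, 0.1263]
tcp_rot: [-0.706, 0.046, -0.047, 0.706]
wrist_force: [0.1, -0.3, -1.7]
width: 0.455
```

Request:
{"op": "arm_command", "data": {
  "moves": [
    [[0,0,-0.0015],0,0.03],
    [[0,0,-0.001],0,0.03],
    [[0,0,0],0,0.03],
    [[0,0,0],0,0.03]
  ]
}}

```text
t: 28.45
position: [0.5695, -0.0323, 0.1239]
tcp_rot: [-0.706, 0.046, -0.047, 0.706]
wrist_force: [-2.6, -0.5, 6.3]
width: 0.458
```

Contact: the force has changed sign. I'll release and withdraw.

Request:
{"op": "arm_command", "data": {
  "moves": [
    [[0,0,0],0,0.045],
    [[0,0,0],0,0.055],
    [[0,0,0],0,0.065],
    [[0,0,0],0,0.07],
    [[0,0,0.02],0,0.075],
    [[0,0,0.05],0,0.08],
    [[0,0,0.05],0,0.085],
    [[0,0,0.03],0,0.085],
    [[0,0,0],0,0.085],
    [[0,0,0],0,0.085]
  ]
}}

```text
t: 29.7
position: [0.5691, -0.0322, 0.2718]
tcp_rot: [0.706, -0.046, 0.046, -0.706]
wrist_force: [-0.1, -1.2, -1.2]
width: 0.994
```

Run:
```python
from h import *
o=observe(); print(o['t'],o['position'],o['joint_pos'].round(2)); f=get('wrist','w15.png'); g=get('side','d15.png')
a=cv2.resize(g['img'][130:240,150:310,::-1],None,fx=4.5,fy=4.5,interpolation=cv2.INTER_CUBIC); cv2.imwrite('pics/d15a.png',a)
```

```text
29.7 [ 0.56914455 -0.03223579  0.27179803] [-0.06  0.15  0.29  1.71 -0.    0.07]
```

View pics/w15.png

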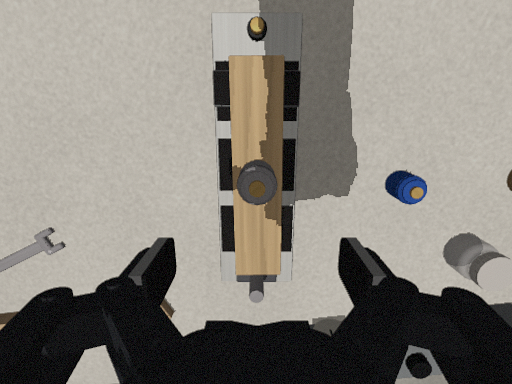

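View pics/d15a.png

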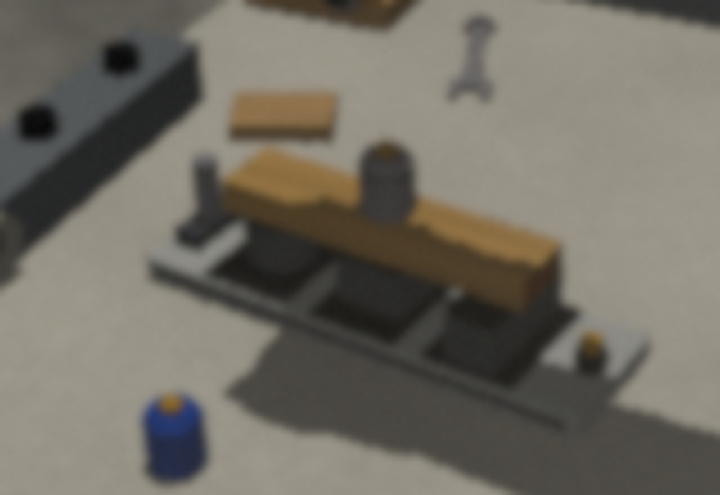

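Run:
```python
from m2 import *
f=load('w15.png')
c,s=np.cos(-.131),np.sin(-.131)
q=pt(f,257,188.5,.145); d=q[:2]-[.569,-.0321]; print('setter',q,(d@[c,s]).round(4),(d@[-s,c]).round(4))
m=[(-.125,-.028,.094),(-.125,.028,.094),(.125,.028,.094),(.125,-.028,.094)]
x=fitc([(f,m,[(229.5,56),(285,56),(281,274.5),(236,274.5)])],[.569,-.032,-.13])
print(observe()['joint_velocities'].round(4))
```

```text
setter [ 0.56845547 -0.03152003  0.145     ] -0.0006 0.0005
[ 0.57   -0.0306 -0.1237] max 0.7 rms 0.39
[-0.0013 -0.0016  0.0019  0.0016  0.0001 -0.0001]
```

All the checks are well within tolerance, so I'm handing in.

```bash
python3 -c "
from workcell import hand_in
print(hand_in())"
```

```text
the job is handed in; nothing more can be done
None
```

The console is set up as asked, and I handed the job in at about 30 s of the 128 s allowed. `hand_in` gave no verdict.

I picked and placed the long, round and square pods, then the blank, then the setter. I re-measured each one with the wrist camera before picking it up and after placing it.

| Part | Last measured position (console frame) | Limit |
|---|---|---|
| Pods | within about 1.5 mm of their seat centres | 12 mm |
| Blank | within about 2 mm of centre, yaw within about 0.01 rad of the console | 15 mm along, 12 mm across, 0.12 rad |
| Setter | about 2 mm or less from the square pod's centre | 18 mm |

- **Pods under the blank:** I last measured them before the blank went on. After that, the final side picture shows them still under the blank.
- **Final state:** that picture shows the blank flat and the setter upright. The gripper was well clear, with its TCP about 13 cm above the setter's top.
- **Camera disagreement:** the scene and side cameras differed from each other by 3–7 mm, up to about 12 mm in one blank fit. I used the wrist camera instead; its repeat measurements of the console agreed to about 1 mm.
- **Other checks:** no check failed, and I did not touch the blue look-alikes.

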